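# Tighten the mist-head coupling: by hand, then with the spanner

### The arm

A 6-joint arm with a two-finger parallel gripper is mounted at the origin on the work surface. World frame = base frame: x ahead of the robot, y to its left, z up, the work surface at z = 0. Lengths are in mm, angles in rad, forces in N, time in s.
With the tool pointing down it reaches from about 275 to 1000 mm from the base axis. Payload 8.4 kg.
Tool frame: the origin (TCP) lies at the very end of the fingers, on their centre line; the grasp point (between the pads) lies 19 mm behind it; z points along the fingers, y is the direction in which the jaws open and shut (so a half turn about z gives the same grasp; the last joint's range is limited). The gripper opens to 85 mm and grips with 20 to 120 N. Pads are 22 mm wide; open, the fingers measure 114 mm over their backs; the gripper's body (76 mm by 85 mm) begins 54 mm behind the grasp point. The pads swing forward as they close: fully open they stand 13 mm farther back than shut.
Start: joints at [-1.164, 0.353, 1.633, -0, 1.155, -0.002], TCP at [248.442, -573.502, 231.281] pointing down, gripper open.
Joint ranges: [-2.63, 2.63], [-0.92, 2.1], [0.06, 2.66], [-1.3, 4.44], [0, 2.69], [-3.02, 3.02]. Speed limits (rad/s): [2.22, 2.22, 2.79, 3.14, 3.14, 3.14].

### API

Orientations are given as [roll, pitch, yaw] about the fixed x, y, z axes, in that order (R = Rz(yaw) Ry(pitch) Rx(roll)).
In Python, from rig import sense, grab_frame, get_calibration, sign_off, boxes_of, trace gives the robot as it stands.
- The arm moves only by the tool servo_tool, never from a script. Its argument "rows" is a list of rows, each a list of 3 entries, a list of its own where there are three numbers: the finger opening in mm, from 0 to 85.4, then the shift along the tool's x, y, z in mm, then the turn, a rotation vector about the tool's x, y, z in degrees. A call has 1 to 8 rows; each row shifts and turns the commanded pose from where the row before left it, along the tool's axes as they then stand; what a row does not reach is not made up. A row lasts 1/8 s, in which the tool goes at most 62.5 mm and 10.7 degrees, less where a joint would pass 70% of its speed; a pose out of reach is approached as far as the arm can. A call is refused whole if a number of a shift passes 62.5 or a number of a turn 10.7, either way. A call with a gripper value outside its range is refused whole. The fingers move at their own pace and stop on an object; "force" is the grip in N (left out, the last holds). Time passes only in rows, so rows that do not move let the fingers close. It gives the time, the measured TCP pose, the force and the opening at its end, in the units of the state.
- sense(): the state, without advancing time (a new reading comes with each control period).
- grab_frame(name): name is "side" or "top" or "wrist"; returns the picture (384x512x3 uint8, blue, green, red); there is no depth.
- get_calibration(name): a dict with "intrinsics" (3x3 intrinsics, pixels), "world_to_cam" (4x4, takes a point from world to camera coordinates). Camera axes: x right, y down, z forward; pixel columns grow to the right and rows downward; lengths in mm; the calibration is good to about 2 mm. The wrist camera is an equidistant fisheye: a pixel r from the principal point sees the ray r / f radians off the axis. A picture is of the moment at which its call begins: read the wrist's pose just before it. get_calibration takes no time and is no camera call; for the wrist camera it gives the pose at the moment of the call.
- sign_off(): hands the job in, once; it reports no verdict.
Trained networks look in the newest picture that a camera, given by its name, has taken for a name from the list of things; names that differ only in an ending like _2 or _b are one class to them, and where a whole thing is asked for, a point or a joint stands for the part that bears it (a point fixed in the world has none). Each returns a list of dicts, best first, with "conf" (0 to 1); they miss things now and then, are a little off and sometimes report something else, mostly with a low value. They report only what shows in the picture. A call takes as long as a camera call. They do not tell look-alikes from the thing itself.
- boxes_of(camera, thing): "centre" ([x, y, z] in mm, in the coordinates of the camera as it stood for that picture, good to about 4 mm: the middle of the surface that is visible of it).
- trace(camera, thing): "mask" (384x512 bool, what is visible of it).
The state is a dict: "clock": time; "qpos": joint angles; "qvel": joint speeds; "joint_efforts": joint torques, N m; "eef_pos": TCP position; "tcp_rot": TCP orientation; "contact_force": force on the tool from outside, world axes, zero at the start; "wrist_torque": the same for the moment, N m; "opening": opening from 0.0 (shut) to 1.0 (fully open).
Only numpy, scipy, OpenCV 4.12 (cv2) and the standard library are available. Lean on these libraries where they do the work, as an engineer would, in place of code of your own. Each camera call takes 0.05 s, during which the arm holds its last target. There are 200 camera calls.

### The job

The hexagonal coupling nut on the bench misting station is loose: with the fingers turn it clockwise, seen from above, until it is finger-tight and stops turning easily. Then fit the larger spanner, the one that fits the nut, and with it tighten the nut farther until the black line on the nut points the same way as the black pointer on the fixed stem and plate. Finish with the spanner off the nut, lying flat on the plate or table, and leave the other things where they are.

Things in the scene. Friction and masses are not known exactly. Their poses are not given: they have to be found in the camera images.
- nut (a joint): Free run of the brass hex nut on its vertical axis: grows as the nut turns clockwise seen from above, 0 (loosest) to 1.2 rad (finger-tight, its stop). It turns lightly (about 0.15 N m) and stays where it is left. Beyond 1.2 rad it does not grow: the nut then drags the gland along.
- gland (a joint): Stiff part of the nut's turn beyond finger-tight: the gland under it turns clockwise with it, 0 to 0.95 rad, takes about 0.9 N m, stays where left. The nut's whole turn = nut + gland; its line meets the pointer at 1.75 rad in all (1.2 + 0.55). The spanner, not the fingers, should turn the gland (up to 0.15 rad by hand does no harm).
- nut_mid (a point): Centre of the brass hex nut on its vertical axis: 40 mm across flats, 46 across corners, from 7 to 33 mm above the table (this point: 20). x is level, along the black line on its top, to the corner where that line ends: pairs of flats run along x and at 60 and 120 deg to it, their normals at 90, 150 and 30 deg. z up. A fixed stem, 23 mm thick, rises from its top to 48 mm.
- pointer: The fixed black pointer: a short line on the top of the stem and another on the plate 49 to 71 mm from the axis. Origin on the nut's axis at table height; its x axis points along the pointer. The nut's line (x of nut_mid) must come to point this way.
- station: Misting station, fixed. Origin on the nut's axis at table height, x from the nut to the feed block, z up. Plate on the table, 5 mm thick, from x -75 to +115 mm and 85 mm to either side. Feed block on it from x 74 to 110, 41 mm high (59 with tap handle), pipe stubs 95 mm to either side. At finger-tight the nut's line points along -x.
- wrench_grip (a point): The larger steel open-ended spanner, loose, about 0.4 kg: this point lies on the centre line of its handle (16 mm wide, 14 mm thick, straight) 66 mm behind the jaw's centre, 19 mm behind the centre of mass, half-way up (7 mm above what it lies on). x points along the handle to the open mouth of the jaw, z up.
- wrench_jaw (a point): Centre of the larger spanner's jaw, half-way up, axes as wrench_grip: on the nut's axis when fitted, x parallel to a pair of flats. Jaw 43 mm wide, back wall 24 mm behind this point, flared prongs end 26 mm ahead, head 71 mm wide ending 38 mm behind, handle end 150 mm behind. All 14 mm thick: lying on the plate it is level with the nut's lower part and slides on from the side.
- small_wrench_mid (a point): Handle of the smaller steel open-ended spanner (28 mm jaw, 10 mm thick): does not fit, leave it alone.
- pot_a: Black square plant pot 70 mm wide, 65 mm high, with a label: leave alone.
- pot_b: Another such pot: leave alone.
- paper_cup: White cup, 72 mm across, 90 mm high: leave alone.
- dibber: Small wooden dibber standing up, 120 mm high: leave alone.
- seed_tin: Flat tin, 60 mm across, 35 mm high: leave alone.
- spoon: White plastic spoon: leave alone.
Mind the look-alikes: they are no part of the job. Leave any green look-alike of the part that bears wrench_grip alone.

How it is judged:
By the outcome, as a careful person would: the job done as asked, in the order asked, and still so for the second after the job is handed in, with the robot touching nothing.
It also fails if it takes over 58 s, if anything falls off the work surface, if the arm or the gripper's body presses on something with over 40 N, if the wrist force passes 120 N, or if a joint passes its speed limit or range.

## Working session

There is one attempt and no reset: what is moved stays moved. The work goes in short steps, Python scripts to look and compute and a tool call to move; the robot and the scene stay as the last step left them, time stands still between calls to the robot, and variables do not carry over. Pictures are saved under pics/ and viewed, about 8 in all and at most 12, crops included, and the job is handed in when it is done.

Besides the shell and the picture viewer there is one more tool, called after "Request:" by a JSON object that holds its "op" and its "data". servo_tool: Moves the arm, as the interface text tells. Its arguments: {"type":"object","properties":{"rows":{"type":"array","items":{"type":"array"}},"force":{"type":"number"}},"required":["rows"]}

```bash
ls; mkdir -p pics; cat > h.py <<'E'
import numpy as np, cv2
from rig import *
def cam(n):
    c=get_calibration(n); return np.array(c["intrinsics"]),np.array(c["world_to_cam"])
def proj(n,P):
    K,T=cam(n); p=T[:3,:3]@np.array(P,float)+T[:3,3]; q=K@p; return q[:2]/q[2]
def toworld(n,c):
    K,T=cam(n); return T[:3,:3].T@(np.array(c)-T[:3,3])
def ray(n,uv,z):
    K,T=cam(n); d=T[:3,:3].T@np.linalg.inv(K)@[uv[0],uv[1],1]; o=-T[:3,:3].T@T[:3,3]
    return o+d*(z-o[2])/d[2]
E
python3 - <<'E'
from h import *
np.set_printoptions(precision=1,suppress=True)
s=sense(); print(s)
for n in ["top","side"]:
    im=grab_frame(n); cv2.imwrite(f"pics/{n}0.png",cv2.resize(im,(768,576),interpolation=cv2.INTER_CUBIC))
    for t in ["nut","station","wrench_grip","small_wrench_mid","pot_a","paper_cup","dibber","seed_tin","spoon"]:
        for b in boxes_of(n,t)[:4]:
            if b["conf"]>.2: 
                w=toworld(n,b["centre"]); print(n,t,round(b["conf"],2),w,proj(n,w))
E
```

```text
pics
{'clock': 0.0, 'qpos': array([-1.2,  0.4,  1.6, -0. ,  1.2, -0. ]), 'qvel': array([0., 0., 0., 0., 0., 0.]), 'joint_efforts': array([ -0. , -60.5, -34.2,   0. ,   0. ,   0. ]), 'eef_pos': array([ 248.3, -573.1,  230.5]), 'tcp_rot': array([-3.1, -0. ,  0.4]), 'contact_force': array([-0.1, -0.4,  1.3]), 'wrist_torque': array([-0.1,  0. ,  0. ]), 'opening': 0.9951420551454699}
top nut 0.67 [ 500.7 -380.9   47. ] [393.9 204.6]
top nut 0.5 [ 539.5 -110.9   34.4] [288.8 187.9]
top nut 0.24 [727.9 207.2  45. ] [169.3 113.8]
top station 0.64 [ 563.2 -115.5    0.8] [289.7 180.6]
top wrench_grip 0.91 [599.2 250.1  16.5] [153.3 163.5]
top wrench_grip 0.78 [238.9 390.8   8.4] [ 94.7 298.9]
top wrench_grip 0.74 [374.3 144.2  37.5] [189.  249.3]
top small_wrench_mid 0.68 [430.6 259.7   4. ] [148.1 226.8]
top small_wrench_mid 0.56 [ 648.8 -387.6   52.1] [396.7 147.6]
top pot_a 0.88 [ 501.1 -380.7   49.4] [394.1 204.4]
top paper_cup 0.78 [724.  206.8  44.1] [169.5 115.4]
top dibber 0.6 [ 539.2 -114.9   30.2] [290.2 188.2]
top dibber 0.47 [ 412.5 -367.5  120.5] [397.3 238.8]
top dibber 0.29 [ 33
[... 309 characters left out ...]
ll_wrench_mid 0.94 [422.1 272.6  12. ] [264.8 293.8]
side small_wrench_mid 0.43 [372.7 160.7  34.4] [289.3 254.3]
side small_wrench_mid 0.38 [593.9 259.3  12.9] [198.3 280.1]
side pot_a 0.95 [ 498.6 -356.2   48. ] [266.8 138.3]
side pot_a 0.57 [ 640.6 -357.8   49.2] [229.5 135. ]
side paper_cup 0.79 [711.9 210.4  63.4] [156.9 247.1]
side paper_cup 0.42 [590.4 258.7  11.7] [199.8 280.4]
side dibber 0.69 [708.5 209.7  62.1] [158.3 247.4]
side dibber 0.51 [ 406.6 -364.2   86. ] [292.4 130.1]
side dibber 0.45 [372.7 162.2  33.6] [289.2 254.9]
side seed_tin 0.63 [371.2 158.6  35.5] [289.9 253.4]
side spoon 0.59 [ 317.4 -215.7   12. ] [313.9 173.6]
side spoon 0.44 [715.1 207.3  62. ] [156.2 246.4]
```

View pics/top0.png

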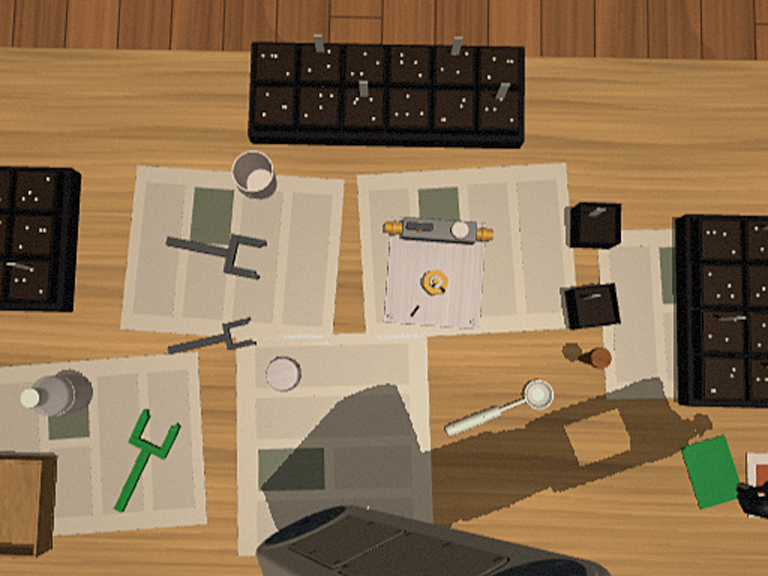

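```bash
python3 - <<'E'
from h import *
a=cv2.imread("pics/top0.png")
# original res from cubic x1.5 -> crop of fresh frames
im=grab_frame("top")
def z(x0,y0,w,h,k): return cv2.resize(im[y0:y0+h,x0:x0+w],None,fx=k,fy=k,interpolation=cv2.INTER_CUBIC)
A=z(240,140,100,100,4); B=z(60,130,140,200,2)
cv2.imwrite("pics/crop0.png",np.hstack([A,cv2.resize(B,(280,400))]))
E
```

```text
(no output)
```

View pics/crop0.png

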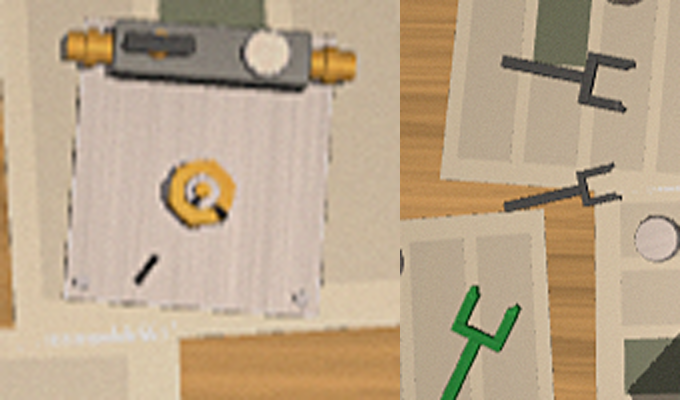

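The view shows the nut at top-camera pixel (290,188), with its line pointing down-right. The pointer on the plate is at about (277,207).

There are three spanner candidates:
- **(153,163):** steel grey and the larger of the two grey ones. It fits the description, and the crop confirms it.
- **(148,227):** steel grey but smaller, so it is the one that doesn't fit.
- **(95,299):** the green look-alike, to be left alone.

I'll move above the nut now.

Request:
{"op": "servo_tool", "data": {"rows": [[70,[41,-28,0],[0,0,0]],[70,[41,-28,0],[0,0,0]],[70,[41,-28,0],[0,0,0]],[70,[41,-28,0],[0,0,0]],[70,[41,-28,0],[0,0,0]],[70,[41,-28,0],[0,0,0]],[70,[41,-28,0],[0,0,0]],[70,[41,-28,0],[0,0,0]]]}}

```text
clock: 2.05
eef_pos: [461.2, -236.2, 231.6]
tcp_rot: [3.141, -0.0, 0.409]
contact_force: [1.0, -0.4, -0.1]
opening: 0.822
```

Request:
{"op": "servo_tool", "data": {"rows": [[70,[41,-28,15],[0,0,0]],[70,[41,-28,15],[0,0,0]],[70,[40,-27,15],[0,0,0]],[70,[0,0,15],[0,0,-7]],[70,[0,0,15],[0,0,-7]],[70,[0,0,0],[0,0,-7]],[70,[0,0,0],[0,0,0]],[70,[0,0,0],[0,0,0]]]}}

```text
clock: 3.05
eef_pos: [539.5, -113.0, 156.5]
tcp_rot: [3.141, -0.0, 0.773]
contact_force: [-0.4, -0.0, 0.3]
opening: 0.822
```

```bash
python3 - <<'E'
from h import *
np.set_printoptions(precision=2,suppress=True)
s=sense(); print(s["clock"],s["eef_pos"],s["tcp_rot"])
K,T=cam("wrist"); im=grab_frame("wrist"); print(K,T, "campos",-T[:3,:3].T@T[:3,3])
np.savez("w0.npz",K=K,T=T,im=im)
# orthorectify at z=33 : 1px=0.5mm, x up, y left, around nut guess
def ortho(z,cx,cy,h=100,r=0.4):
    g=np.arange(-h,h,r); Y,X=np.meshgrid(cy-g,cx-g)  # col-> -y, row-> -x
    P=np.stack([X,Y,np.full_like(X,z)],-1)@T[:3,:3].T+T[:3,3]
    th=np.arctan2(np.hypot(P[...,0],P[...,1]),P[...,2]); ph=np.arctan2(P[...,1],P[...,0])
    u=K[0,2]+K[0,0]*th*np.cos(ph); v=K[1,2]+K[1,1]*th*np.sin(ph)
    return cv2.remap(im,u.astype(np.float32),v.astype(np.float32),cv2.INTER_CUBIC)
A=ortho(33,539,-113,44,.22); B=ortho(5,539,-113,100,.5)
cv2.imwrite("pics/o1.png",np.hstack([A,B])); print(A.shape)
cv2.imwrite("pics/w1.png",im)
E
```

```text
3.05 [ 539.52 -113.02  156.53] [ 3.14 -0.    0.77]
[[297.32   0.   254.06]
 [  0.   297.32 190.19]
 [  0.     0.     1.  ]] [[   0.7    -0.72   -0.   -457.24]
 [  -0.69   -0.67    0.27  280.69]
 [  -0.2    -0.19   -0.96  390.83]
 [   0.      0.      0.      1.  ]] campos [588.97 -64.27 299.31]
(400, 400, 3)
```

View pics/o1.png

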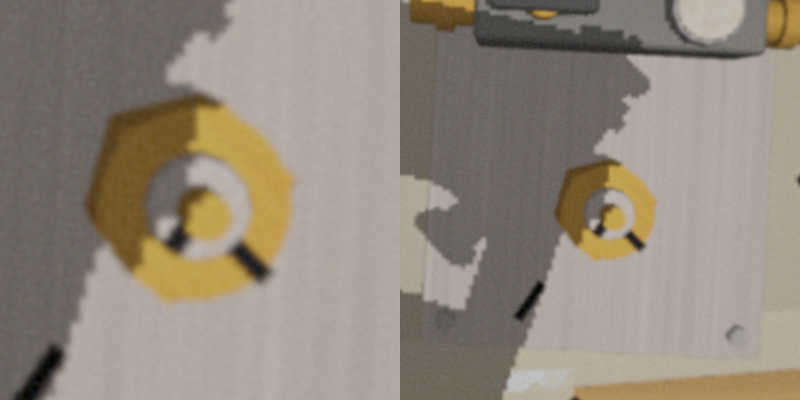

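The nut axis is at about (538,-112), its line is at about -135° world, and the pointer is at about +145°. That leaves about 49° of free turn to finger-tight. I'm descending to grip a pair of flats.

Request:
{"op": "servo_tool", "data": {"rows": [[70,[0,-2,40],[0,0,-0.7]],[70,[0,0,40],[0,0,0]],[70,[0,0,40],[0,0,0]],[70,[0,0,26],[0,0,0]],[38,[0,0,0],[0,0,0]],[38,[0,0,0],[0,0,0]],[38,[0,0,0],[0,0,0]],[38,[0,0,0],[0,0,0]]], "force": 40}}

```text
clock: 4.1
eef_pos: [538.7, -112.0, 11.2]
tcp_rot: [3.14, -0.001, 0.787]
contact_force: [0.6, -5.9, -0.9]
opening: 0.461
```

```bash
python3 -c "
from h import *
np.set_printoptions(precision=3,suppress=True)
s=sense();print(s['eef_pos'],s['tcp_rot'],s['contact_force'],s['wrist_torque'],s['opening']*85.4)"
```

```text
[ 538.673 -111.969   11.213] [ 3.14  -0.001  0.787] [ 0.58  -5.859 -0.947] [-0.764 -0.011 -0.112] 39.38191156053077
```

Request:
{"op": "servo_tool", "data": {"rows": [[38,[0,0,0],[0,0,10]],[38,[0,0,0],[0,0,10]],[38,[0,0,0],[0,0,10]],[38,[0,0,0],[0,0,10]],[38,[0,0,0],[0,0,4]],[38,[0,0,0],[0,0,0]],[38,[0,0,0],[0,0,0]]]}}

```text
clock: 4.97
eef_pos: [538.9, -112.2, 11.2]
tcp_rot: [3.14, -0.002, 0.02]
contact_force: [0.7, -6.6, -2.3]
opening: 0.458
```

```bash
python3 -c "
from h import *
np.set_printoptions(precision=3,suppress=True)
s=sense();print(s['eef_pos'],s['tcp_rot'],s['contact_force'],s['wrist_torque'],s['opening']*85.4)"
```

```text
[ 538.89  -112.232   11.218] [ 3.14  -0.002  0.02 ] [ 0.711 -6.613 -2.27 ] [-1.19 -0.04 -0.16] 39.08129842467957
```

Request:
{"op": "servo_tool", "data": {"rows": [[38,[0,0,0],[0,0,2]],[38,[0,0,0],[0,0,2]]]}}

```text
clock: 5.22
eef_pos: [538.9, -112.3, 11.2]
tcp_rot: [3.14, -0.002, -0.05]
contact_force: [0.8, -6.9, -1.6]
opening: 0.462
```

```bash
python3 -c "
from h import *
np.set_printoptions(precision=3,suppress=True)
s=sense();print(s['eef_pos'],s['tcp_rot'],s['contact_force'],s['wrist_torque'],s['opening']*85.4)"
```

```text
[ 538.907 -112.286   11.226] [ 3.14  -0.002 -0.05 ] [ 0.838 -6.884 -1.62 ] [-1.082 -0.122  0.564] 39.496982091314855
```

Torque about z is rising, so I'm nudging a little further.

Request:
{"op": "servo_tool", "data": {"rows": [[38,[0,0,0],[0,0,1.5]],[38,[0,0,0],[0,0,0]]]}}

```text
clock: 5.48
eef_pos: [538.9, -112.3, 11.2]
tcp_rot: [3.14, -0.002, -0.075]
contact_force: [0.8, -7.0, -2.3]
opening: 0.459
```

```bash
python3 -c "
from h import *
np.set_printoptions(precision=3,suppress=True)
s=sense();print(s['eef_pos'],s['tcp_rot'],s['contact_force'],s['wrist_torque'],s['opening']*85.4)"
```

```text
[ 538.912 -112.274   11.213] [ 3.14  -0.002 -0.075] [ 0.82  -7.038 -2.297] [-1.111 -0.159  0.575] 39.20675684497666
```

The torque stepped up by about 0.73 N m, which matches the change from free run to gland, so the nut is finger-tight. Now I'm releasing, rising and measuring the spanner.

Request:
{"op": "servo_tool", "data": {"rows": [[65,[0,0,0],[0,0,0]],[65,[0,0,0],[0,0,0]],[65,[0,0,-30],[0,0,0]],[65,[0,0,-50],[0,0,0]],[65,[0,0,-50],[0,0,0]],[65,[0,0,-20],[0,0,-10]],[65,[0,0,0],[0,0,-10]],[65,[0,0,0],[0,0,0]]]}}

```text
clock: 6.48
eef_pos: [537.9, -111.2, 160.7]
tcp_rot: [-3.142, -0.001, 0.272]
contact_force: [-0.6, -0.4, -0.3]
opening: 0.761
```

```bash
cat >> h.py <<'E'
def ortho(im,K,T,z,cx,cy,h=100,r=0.4):
    g=np.arange(-h,h,r); Y,X=np.meshgrid(cy-g,cx-g)
    P=np.stack([X,Y,np.full_like(X,z)],-1)@T[:3,:3].T+T[:3,3]
    th=np.arctan2(np.hypot(P[...,0],P[...,1]),P[...,2]); ph=np.arctan2(P[...,1],P[...,0])
    return cv2.remap(im,(K[0,2]+K[0,0]*th*np.cos(ph)).astype(np.float32),(K[1,2]+K[1,1]*th*np.sin(ph)).astype(np.float32),cv2.INTER_CUBIC)
# spanner outline in jaw frame
OUT=np.array([[-150,-8],[-38,-8],[-38,-35],[26,-35],[26,-21.5],[-24,-21.5],[-24,21.5],[26,21.5],[26,35],[-38,35],[-38,8],[-150,8]],float)
E
python3 - <<'E'
from h import *
from scipy.optimize import minimize
np.set_printoptions(precision=2,suppress=True)
s=sense(); print(s["clock"],s["eef_pos"],s["tcp_rot"])
K,T=cam("wrist"); im=grab_frame("wrist")
A=ortho(im,K,T,33,538,-112,44,.22); B=ortho(im,K,T,5,538,-112,100,.5)
# spanner
for n in ["top","side"]:
    grab_frame(n); KK,TT=cam(n); best=None
    for m in trace(n,"wrench_grip"):
        mk=m["mask"]; v,u=np.nonzero(mk); 
        if len(u)==0: continue
        c=ray(n,(u.mean(),v.mean()),10); print(n,round(m["conf"],2),len(u),c)
        if abs(c[0]-595)<40 and abs(c[1]-255)<40 and best is None: best=mk
    if best is None: continue
    k=4; tgt=cv2.resize(best.astype(np.float32),None,fx=k,fy=k,interpolation=cv2.INTER_LINEAR)
    def rend(p):
        R=np.array([[np.cos(p[2]),-np.sin(p[2])],[np.sin(p[2]),np.cos(p[2])]])
        out=np.zeros(tgt.shape,np.uint8)
        for z in (0,3.5,7,10.5,14):
            P=np.c_[OUT@R.T+p[:2],np.full(len(OUT),z)]@TT[:3,:3].T+TT[:3,3]; q=P@KK.T; q=q[:,:2]/q[:,2:]
            cv2.fillPoly(out,[np.round(((q+.5)*k-.5)*16).astype(np.int32)],1,shift=4)
        return out
    f=lambda p:np.abs(rend(p)-tgt).sum()
    v,u=np.nonzero(best); c=ray(n,(u.mean(),v.mean()),10)
    r=min((minimize(f,[c[0]-15,c[1]-30,a],method="Nelder-Mead",options=dict(initial_simplex=[[c[0]+5,c[1]-10,a],[c[0]-25,c[1]-10,a],[c[0]+5,c[1]-50,a],[c[0],c[1]-20,a+.2]],xatol=.02,fatol=1)) for a in (-1.6,-1.8,-2.0)),key=lambda r:r.fun)
    x=r.x; print(n,"jaw",x[:2],"heading deg",np.degrees(x[2]),"err",r.fun/tgt.sum(),"grip",x[:2]-66*np.array([np.cos(x[2]),np.sin(x[2])]))
cv2.imwrite("pics/o2.png",np.hstack([A,B]))
E
```

```text
6.475 [ 537.9  -111.24  160.74] [-3.14 -0.    0.27]
top 0.98 515 [589.1  265.81  10.  ]
top 0.68 636 [228.55 387.85  10.  ]
top jaw [581.96 219.24] heading deg -100.31265863488555 err 0.30824863470873787 grip [593.78 284.17]
side 0.98 672 [586.72 281.31  10.  ]
side 0.77 1125 [220.54 393.13  10.  ]
side jaw [577.23 220.4 ] heading deg -100.58228366825122 err 0.24163527715773808 grip [589.35 285.28]
```

View pics/o2.png

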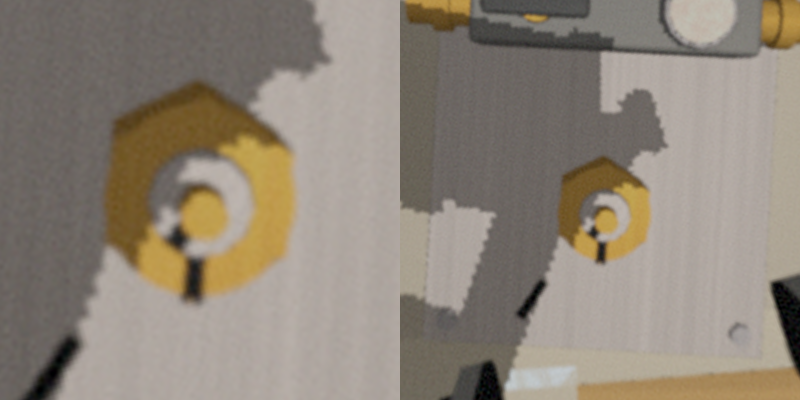

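The nut's line now points nearly straight down in the picture (176° world), which is the finger-tight direction. I'm going over the larger spanner.

Request:
{"op": "servo_tool", "data": {"rows": [[65,[18,-43,0],[0,0,0]],[65,[18,-43,0],[0,0,0]],[65,[18,-43,0],[0,0,0]],[65,[18,-43,0],[0,0,0]],[65,[18,-43,0],[0,0,0]],[65,[18,-43,0],[0,0,0]],[65,[20,-43,0],[0,0,0]],[65,[0,0,0],[0,0,-10]]]}}

```text
clock: 7.72
eef_pos: [580.4, 216.1, 159.8]
tcp_rot: [-3.141, -0.0, 0.451]
contact_force: [-0.3, -1.3, -1.0]
opening: 0.763
```

Request:
{"op": "servo_tool", "data": {"rows": [[50,[0,0,0],[0,0,-10.5]],[50,[0,0,0],[0,0,-10.5]],[50,[0,0,0],[0,0,-10.5]],[50,[0,0,0],[0,0,-10.5]],[50,[0,0,0],[0,0,-10.5]],[50,[0,0,0],[0,0,-1.5]],[50,[0,0,0],[0,0,0]]]}}

```text
clock: 8.6
eef_pos: [580.0, 212.8, 160.0]
tcp_rot: [-3.141, 0.0, 1.386]
contact_force: [0.6, -0.2, 0.6]
opening: 0.59
```

```bash
python3 - <<'E'
from h import *
np.set_printoptions(precision=3,suppress=True)
s=sense(); print(s["clock"],s["eef_pos"],s["tcp_rot"])
K,T=cam("wrist"); im=grab_frame("wrist")
B=ortho(im,K,T,14,585,260,120,.4)
for p,col in (((579.5,220,-100.4),(0,0,255)),):
    a=np.radians(p[2]); R=np.array([[np.cos(a),-np.sin(a)],[np.sin(a),np.cos(a)]])
    W=OUT@R.T+p[:2]; q=np.c_[(260-W[:,1]+120)/.4,(585-W[:,0]+120)/.4]
    cv2.polylines(B,[q.astype(np.int32)],True,col,1)
cv2.imwrite("pics/o3.png",B)
np.savez("w3.npz",K=K,T=T,im=im)
E
```

```text
8.6 [580.018 212.818 160.023] [-3.141  0.     1.386]
```

View pics/o3.png

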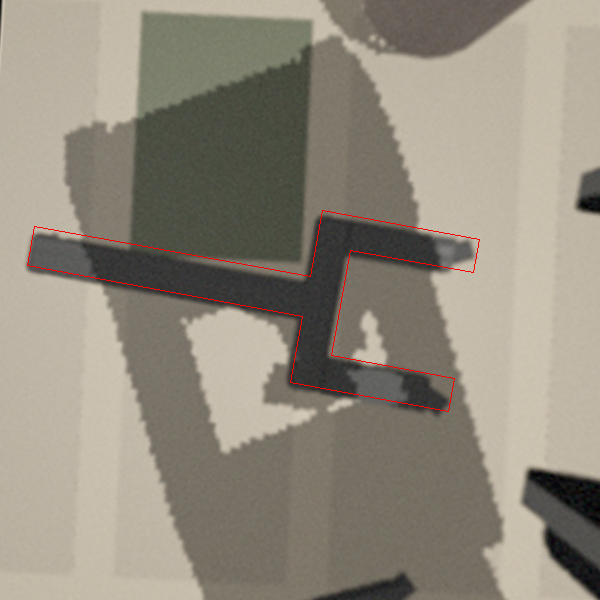

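The outline of the larger spanner fits the picture; the true one lies about 1.6 mm lower in x. The grip point is at about (590,285) with heading -100.4°. I'm grasping it.

Request:
{"op": "servo_tool", "data": {"rows": [[50,[36,-2,10],[0,0,0]],[50,[36.5,-1.3,40],[0,0,0]],[50,[0,0,45],[0,0,0]],[50,[0,0,45],[0,0,0]],[50,[0,0,17],[0,0,0]],[10,[0,0,0],[0,0,0]],[10,[0,0,0],[0,0,0]],[10,[0,0,0],[0,0,0]]], "force": 100}}

```text
clock: 9.65
eef_pos: [591.2, 285.2, 5.4]
tcp_rot: [3.139, -0.002, 1.389]
contact_force: [-0.6, 0.2, 5.2]
opening: 0.145
```

Request:
{"op": "servo_tool", "data": {"rows": [[10,[0,0,0],[0,0,0]],[10,[0,0,0],[0,0,0]]]}}

```text
clock: 9.9
eef_pos: [591.1, 285.2, 5.3]
tcp_rot: [3.139, -0.002, 1.389]
contact_force: [-1.4, -1.7, 7.7]
opening: 0.149
```

```bash
python3 -c "
from h import *
np.set_printoptions(precision=3,suppress=True)
s=sense();print(s['clock'],s['eef_pos'],s['tcp_rot'],s['contact_force'],s['wrist_torque'],s['opening']*85.4)"
```

```text
9.9 [591.141 285.21    5.336] [ 3.139 -0.002  1.389] [-1.447 -1.656  7.668] [-0.133  0.267 -0.071] 12.760455410209058
```

Request:
{"op": "servo_tool", "data": {"rows": [[10,[0,0,-10],[0,0,0]],[10,[0,0,-15],[0,0,0]],[10,[0,0,-15],[0,0,0]],[10,[0,0,-20],[0,0,0]],[10,[0,0,0],[0,0,0]]]}}

```text
clock: 10.52
eef_pos: [591.4, 285.5, 65.8]
tcp_rot: [3.138, -0.002, 1.39]
contact_force: [-0.1, -0.1, -3.8]
opening: 0.145
```

```bash
python3 - <<'E'
from h import *
np.set_printoptions(precision=3,suppress=True)
s=sense();print(s['clock'],s['eef_pos'],s['tcp_rot'],s['contact_force'],s['wrist_torque'],s['opening']*85.4)
K,T=cam("wrist"); im=grab_frame("wrist"); si=grab_frame("side")
c=proj("side",[590,270,55]).astype(int); print(c)
S=cv2.resize(si[c[1]-60:c[1]+60,c[0]-60:c[0]+60],(480,480),interpolation=cv2.INTER_CUBIC)
cv2.imwrite("pics/g4.png",np.hstack([S,cv2.resize(im[40:340,100:300],(320,480))]))
E
```

```text
10.525 [591.426 285.502  65.808] [ 3.138 -0.002  1.39 ] [-0.071 -0.108 -3.847] [ 0.07  -0.038  0.051] 12.39163182552698
[196 274]
```

View pics/g4.png

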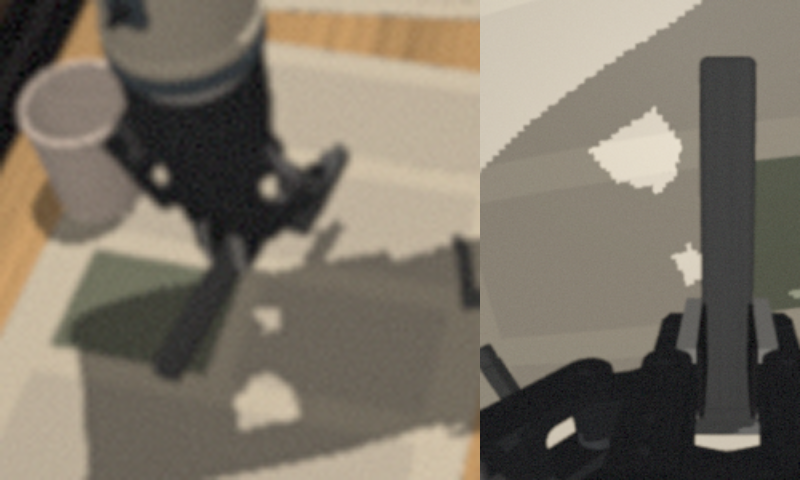

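It's gripped (3.85 N, the right weight). I'm carrying it toward the nut, then turning to heading about -64°.

Request:
{"op": "servo_tool", "data": {"rows": [[10,[-30,-5,0],[0,0,0]],[10,[-46,-9,0],[0,0,0]],[10,[-46,-9,0],[0,0,0]],[10,[-46,-9,0],[0,0,0]],[10,[-46,-9,0],[0,0,0]],[10,[-46,-9,0],[0,0,0]],[10,[-38,-5,0],[0,0,0]],[10,[0,0,0],[0,0,-6]]]}}

```text
clock: 11.62
eef_pos: [480.3, -0.5, 62.7]
tcp_rot: [-3.139, 0.0, 1.494]
contact_force: [-0.0, 0.6, -4.9]
opening: 0.149
```

Request:
{"op": "servo_tool", "data": {"rows": [[10,[0,0,0],[0,0,-8]],[10,[0,0,0],[0,0,-8]],[10,[0,0,0],[0,0,-8]],[10,[0,0,0],[0,0,-6]],[10,[0,0,0],[0,0,0]],[10,[0,0,0],[0,0,0]]]}}

```text
clock: 12.38
eef_pos: [481.9, 1.5, 63.0]
tcp_rot: [-3.141, -0.0, 2.016]
contact_force: [0.0, -1.4, -5.0]
opening: 0.146
```

```bash
python3 - <<'E'
from h import *
np.set_printoptions(precision=3,suppress=True)
s=sense();p=s['eef_pos'];y=s['tcp_rot'][2];print(s['clock'],p,s['tcp_rot'],np.degrees(y))
K,T=cam("wrist"); im=grab_frame("wrist")
th=y-np.pi; d=np.array([np.cos(th),np.sin(th)]); R=np.array([[d[0],-d[1]],[d[1],d[0]]]); jaw=p[:2]+66.8*d
print("heading",np.degrees(th)%360-360,"jaw",jaw)
z=p[2]-5.3+14
B=ortho(im,K,T,z,500,-20,120,.6)
W=OUT@R.T+jaw; q=np.c_[(-20-W[:,1]+120)/.6,(500-W[:,0]+120)/.6]
cv2.polylines(B,[q.astype(np.int32)],True,(0,0,255),1)
t=grab_frame("top"); n=[]
for zz,col in ((z-14,(0,255,0)),(z,(0,0,255))):
    q=np.array([proj("top",[*w,zz]) for w in W]); n.append((q,col))
c=proj("top",[510,-20,z]).astype(int); k=4; x0,y0=c-50
C=cv2.resize(t[y0:y0+100,x0:x0+100],(400,400),interpolation=cv2.INTER_CUBIC)
for q,col in n[1:]: cv2.polylines(C,[((q-[x0,y0]+.5)*k).astype(np.int32)],True,col,1)
cv2.imwrite("pics/o5.png",np.hstack([B,C]))
E
```

```text
12.375 [481.878   1.543  63.004] [-3.141 -0.     2.016] 115.48873857307927
heading -64.51126142692073 jaw [510.625 -58.756]
```

View pics/o5.png

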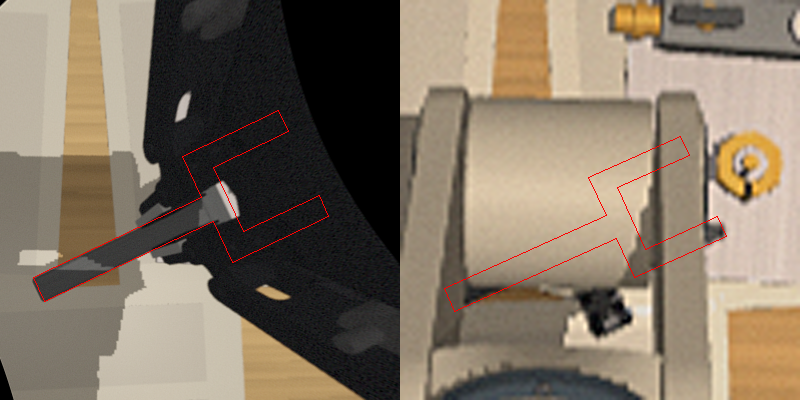

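The wrist view shows the handle matching the outline, and the prong tip in the top view is where I expected. I'm correcting 2.6 mm sideways, lowering, then sliding on.

Request:
{"op": "servo_tool", "data": {"rows": [[10,[0,2.6,20],[0,0,0]],[10,[0,0,20],[0,0,0]],[10,[0,0,10],[0,0,0]],[10,[0,0,0],[0,0,0]],[10,[-12,0,0],[0,0,0]]]}}

```text
clock: 13.1
eef_pos: [489.9, -8.1, 13.7]
tcp_rot: [3.141, 0.0, 2.019]
contact_force: [0.8, -0.3, -4.6]
opening: 0.147
```

Request:
{"op": "servo_tool", "data": {"rows": [[10,[-10,0,0],[0,0,0]],[10,[-10,0,0],[0,0,0]],[10,[-10,0,0],[0,0,0]],[10,[0,0,0],[0,0,0]]]}}

```text
clock: 13.6
eef_pos: [503.2, -36.0, 13.4]
tcp_rot: [3.141, 0.0, 2.017]
contact_force: [-0.5, 0.0, -4.6]
opening: 0.147
```

```bash
python3 -c "
from h import *
np.set_printoptions(precision=3,suppress=True)
s=sense();p=s['eef_pos'];y=s['tcp_rot'][2];print(s['clock'],p,s['tcp_rot'],s['contact_force'],s['wrist_torque'],s['opening']*85.4)
d=-np.array([np.cos(y),np.sin(y)]);j=p[:2]+66.8*d;e=np.array([538.9,-112.2])-j;print('jaw',j,'along',e@d,'toolx',-e@d,'tooly',e@[np.sin(y),-np.cos(y)])"
```

```text
13.6 [503.191 -35.971  13.384] [3.141 0.    2.017] [-0.523  0.049 -4.591] [0.038 0.014 0.005] 12.51158144096444
jaw [532.011 -96.234] along 17.37561381544196 toolx -17.37561381544196 tooly -0.6738545514093067
```

Request:
{"op": "servo_tool", "data": {"rows": [[10,[-7,-0.5,0],[0,0,0]],[10,[-6,0,0],[0,0,0]],[10,[-4,0,0],[0,0,0]],[10,[0,0,0],[0,0,0]]]}}

```text
clock: 14.1
eef_pos: [509.7, -50.9, 13.3]
tcp_rot: [3.142, 0.0, 2.018]
contact_force: [0.1, -0.3, -5.1]
opening: 0.15
```

```bash
cat > st.py <<'E'
from h import *
np.set_printoptions(precision=3,suppress=True)
s=sense();p=s['eef_pos'];y=s['tcp_rot'][2];print(s['clock'],p,s['tcp_rot'],s['contact_force'],s['wrist_torque'],s['opening']*85.4)
d=-np.array([np.cos(y),np.sin(y)]);j=p[:2]+66.8*d;e=np.array([538.9,-112.2])-j;print('heading',(np.degrees(y)-180),'jaw',j,'toolx',-e@d,'tooly',e@[np.sin(y),-np.cos(y)])
E
python3 st.py
```

```text
14.1 [509.722 -50.948  13.259] [3.142 0.    2.018] [ 0.063 -0.285 -5.131] [ 0.052  0.089 -0.052] 12.767497005453583
heading -64.39450302597942 jaw [ 538.591 -111.187] toolx -1.0466133992452815 tooly -0.15922001461823962
```

Fitted. Now I'm tightening along an arc about the nut, in 6° steps.

Request:
{"op": "servo_tool", "data": {"rows": [[10,[-0.4,7,0],[0,0,6]],[10,[-0.4,7,0],[0,0,6]],[10,[-0.4,7,0],[0,0,6]],[10,[0,0,0],[0,0,0]]]}}

```text
clock: 14.6
eef_pos: [528.7, -44.9, 12.9]
tcp_rot: [-3.139, 0.0, 1.706]
contact_force: [-3.5, -3.1, -2.8]
opening: 0.147
```

```bash
python3 st.py
```

```text
14.6 [528.697 -44.929  12.938] [-3.139  0.     1.706] [-3.515 -3.084 -2.849] [-0.562  0.521  0.362] 12.521770098479566
heading -82.27785444902999 jaw [ 537.673 -111.123] toolx -1.2322756462881734 tooly 1.0708563155832096
```

Request:
{"op": "servo_tool", "data": {"rows": [[10,[-0.4,7,0],[0,0,6]],[10,[-0.4,7,0],[0,0,6]],[10,[0,0,0],[0,0,0]],[10,[0,0,0],[0,0,0]]]}}

```text
clock: 15.1
eef_pos: [542.8, -44.5, 13.1]
tcp_rot: [-3.14, -0.0, 1.498]
contact_force: [-3.2, -0.7, -3.8]
opening: 0.149
```

```bash
python3 st.py; python3 - <<'E'
from h import *
K,T=cam("wrist"); im=grab_frame("wrist")
t=grab_frame("top"); c=proj("top",[539,-112,33]); c=c.astype(int)
C=cv2.resize(t[c[1]-25:c[1]+35,c[0]-30:c[0]+30],(400,400),interpolation=cv2.INTER_CUBIC)
cv2.imwrite("pics/o6.png",np.hstack([ortho(im,K,T,33,538.5,-112,44,.22),C]))
E
```

```text
15.1 [542.826 -44.468  13.092] [-3.14  -0.     1.498] [-3.219 -0.708 -3.75 ] [-0.185  0.618  0.373] 12.733724252507717
heading -94.1889172819684 jaw [ 537.947 -111.089] toolx -1.037922845125207 tooly 1.0319296398735631
```

View pics/o6.png

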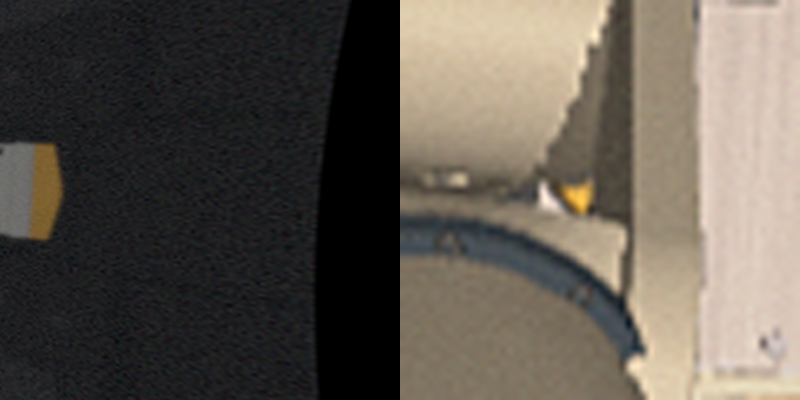

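The arm hides the line in these views. Estimated play between jaw and nut is about 8.6°, so the nut has turned about 21° of the 31°. I'll turn 7° more, lower the spanner onto the plate, let go and rise to look.

Request:
{"op": "servo_tool", "data": {"rows": [[10,[-0.1,4.1,0],[0,0,3.5]],[10,[-0.1,4.1,0],[0,0,3.5]],[10,[0,0,0],[0,0,0]],[10,[0,0,0],[0,0,0]]]}}

```text
clock: 15.7
eef_pos: [551.1, -45.5, 13.1]
tcp_rot: [-3.141, 0.0, 1.374]
contact_force: [-5.0, -1.1, -3.3]
opening: 0.149
```

```bash
python3 st.py
```

```text
15.7 [551.126 -45.507  13.108] [-3.141  0.     1.374] [-5.046 -1.089 -3.31 ] [-0.129  0.837  0.346] 12.757588056044039
heading -101.29866862473028 jaw [ 538.038 -111.012] toolx -0.9959143389569438 tooly 1.0780394598789274
```

Request:
{"op": "servo_tool", "data": {"rows": [[10,[0,0,2.5],[0,0,0]],[40,[0,0,0],[0,0,0]],[40,[0,0,0],[0,0,0]],[40,[0,0,-30],[0,0,0]],[40,[0,0,-50],[0,0,0]],[40,[30,0,-50],[0,0,0]],[40,[30,0,-20],[0,0,0]],[40,[0,0,0],[0,0,0]]]}}

```text
clock: 16.7
eef_pos: [566.2, 14.8, 163.5]
tcp_rot: [3.135, -0.002, 1.374]
contact_force: [-0.0, -0.3, -0.2]
opening: 0.472
```

```bash
python3 st.py; python3 - <<'E'
from h import *
K,T=cam("wrist"); im=grab_frame("wrist"); print(-T[:3,:3].T@T[:3,3])
np.savez("w7.npz",K=K,T=T,im=im)
cv2.imwrite("pics/o7.png",np.hstack([ortho(im,K,T,33,538.5,-112,44,.22),ortho(im,K,T,19,538.5,-80,100,.5)]))
E
```

```text
16.7 [566.245  14.817 163.509] [ 3.135 -0.002  1.374] [-0.012 -0.287 -0.214] [ 0.079 -0.045 -0.006] 40.2870032018266
heading -101.26012655970871 jaw [553.201 -50.697] toolx -63.11186130168761 tooly -2.0168413183213674
[578.82682357  82.97380685 306.37654754]
```

View pics/o7.png

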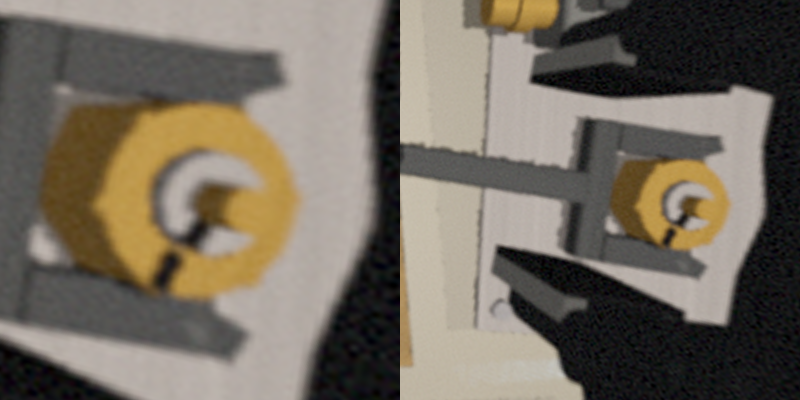

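The spanner is seated around the nut. The line is at about 152° and the pointer at about 145°, so some turn remains. I'll measure both more exactly.

```bash
cat > ln.py <<'E'
from h import *
from scipy.optimize import minimize
def hexfit(im,K,T,c0,a0,rng=(4,25)):
    # fit black line on nut top (radial 11.8..23) with axis from hex outline of yellow top: score = brightness inside line strip vs beside
    h,r=40,.1; A=ortho(im,K,T,33,c0[0],c0[1],h,r).astype(float); return A,h,r
def blob(im,K,T,z,c,h,r,rad,ang,tol=25,thr=60):
    A=ortho(im,K,T,z,c[0],c[1],h,r).max(2).astype(float)
    g=h-np.arange(A.shape[0])*r; X,Y=np.meshgrid(g,g,indexing="ij")
    R=np.hypot(X,Y); D=(np.degrees(np.arctan2(Y,X))-ang+180)%360-180
    m=(R>rad[0])&(R<rad[1])&(abs(D)<tol); w=np.clip(thr-A,0,None)*m
    cx,cy=(w*X).sum()/w.sum(),(w*Y).sum()/w.sum()
    C=np.cov(np.stack([X[m],Y[m]]),aweights=w[m]); e,v=np.linalg.eigh(C); d=v[:,1]; d*=np.sign(d@[cx,cy])
    return np.array([cx,cy])+c,np.degrees(np.arctan2(cy,cx))%360,np.degrees(np.arctan2(d[1],d[0]))%360,np.sqrt(e)*3.46,w.sum()
E
python3 - <<'E'
from ln import *
np.set_printoptions(precision=2,suppress=True)
d=np.load("w0.npz"); c=np.array([538.3,-111.7])
a=(d["im"],d["K"],d["T"])
print("plate ptr",blob(*a,5,np.array([537.8,-112.3]),90,.25,(45,75),145,20))
print("stem ptr",blob(*a,48,c,30,.1,(3,13),145,35,90))
print("nut0",blob(*a,33,c,30,.1,(12,24),-135,25,90))
d=np.load("w7.npz"); a=(d["im"],d["K"],d["T"]); c=np.array([538.5+-.55,-111.9])
print("stem ptr",blob(*a,48,c,30,.1,(3,13),145,35,90))
print("nut7",blob(*a,33,c,30,.1,(12.5,23.5),152,22,90))
A=ortho(*a,33,538.5,-112,30,.1)
cv2.imwrite("pics/o8.png",A)
E
```

```text
plate ptr (array([488.47, -77.53]), np.float64(144.82062292929632), np.float64(145.7242778479784), array([ 3.23, 20.12]), np.float64(43164.0))
stem ptr (array([ 533.7 , -105.48]), np.float64(126.44714065409498), np.float64(152.11130616767), array([2.55, 3.81]), np.float64(46964.0))
nut0 (array([ 525.53, -123.94]), np.float64(223.77268146139795), np.float64(224.07887941588925), array([2.34, 8.07]), np.float64(90454.0))
stem ptr (array([ 533.25, -100.94]), np.float64(113.23112493093977), np.float64(129.26824351494), array([1.54, 2.78]), np.float64(16998.0))
nut7 (array([ 522.16, -103.85]), np.float64(152.98483992321036), np.float64(136.72511829524225), array([ 6.67, 10.24]), np.float64(116858.0))
```

```bash
python3 - <<'E'
from ln import *
np.set_printoptions(precision=2,suppress=True)
d=np.load("w7.npz"); a=(d["im"],d["K"],d["T"])
for c in ([538,-112],[538.5,-111.5]):
    c=np.array(c)
    for ang in (150,154): print(blob(*a,33,c,30,.1,(12.5,20),ang,11,70))
# hex top outline fit: gradient of yellowness (bright yellow top vs darker sides) 
A=ortho(*a,33,538.5,-112,30,.1).astype(float); Yl=np.minimum(A[...,2],A[...,1])-A[...,0]; 
Yl=cv2.GaussianBlur(Yl,(0,0),4); 
def S(p):
    cx,cy,t=p; s=0
    for k in range(6):
        n=np.radians(t+30+60*k); tt=np.linspace(-9,9,37)
        for off,sg in ((-1,1),(1,-1)):
            x=cx+(20+off)*np.cos(n)-tt*np.sin(n); y=cy+(20+off)*np.sin(n)+tt*np.cos(n)
            s-=sg*cv2.remap(Yl.astype(np.float32),((-112-y+30)/.1).astype(np.float32)[None],((538.5-x+30)/.1).astype(np.float32)[None],1).sum()
    return s
r=min((minimize(S,[538,-112,t],method="Nelder-Mead",options=dict(initial_simplex=[[538,-112,t],[539.5,-112,t],[538,-110.5,t],[538,-112,t+5]])) for t in range(140,165,4)),key=lambda r:r.fun)
print(r.x,r.fun)
E
```

```text
(array([ 523.02, -104.61]), np.float64(153.7288668109131), np.float64(153.18620488999358), array([2.03, 6.85]), np.float64(46577.0))
(array([ 523.02, -104.61]), np.float64(153.7288668109131), np.float64(153.18620488999358), array([2.03, 6.85]), np.float64(46577.0))
(array([ 523.12, -104.64]), np.float64(155.97430053743034), np.float64(153.19840042923047), array([2.01, 6.64]), np.float64(44746.0))
(array([ 523.12, -104.65]), np.float64(155.99812168662538), np.float64(152.95119918936714), array([2.03, 6.65]), np.float64(44975.0))
[ 538.59 -111.53  155.02] -7011.32421875
```

The line is at roughly 153° ±2 and the pointer at 145.2°. I'm regripping the handle and turning a little further.

Request:
{"op": "servo_tool", "data": {"rows": [[40,[-30,0,20],[0,0,0]],[40,[-30,0,50],[0,0,0]],[40,[0,0,50],[0,0,0]],[40,[0,0,31],[0,0,0]],[10,[0,0,0],[0,0,0]],[10,[0,0,0],[0,0,0]],[10,[0,0,0],[0,0,0]],[10,[0,0,0],[0,0,0]]], "force": 115}}

```text
clock: 17.75
eef_pos: [550.4, -46.0, 10.1]
tcp_rot: [-3.14, 0.001, 1.373]
contact_force: [-4.1, -5.0, -8.3]
opening: 0.148
```

```bash
python3 st.py
```

```text
17.75 [550.388 -46.012  10.062] [-3.14   0.001  1.373] [-4.092 -5.014 -8.263] [-0.498  0.509  0.381] 12.656213967288828
heading -101.32911491454851 jaw [ 537.265 -111.511] toolx -0.35469332390241065 tooly 1.7383256870189865
```

Request:
{"op": "servo_tool", "data": {"rows": [[10,[-0.1,3.5,0],[0,0,3]],[10,[-0.1,3.5,0],[0,0,3]],[10,[0,0,0],[0,0,0]],[10,[0,0,0],[0,0,0]]]}}

```text
clock: 18.25
eef_pos: [556.9, -47.5, 10.0]
tcp_rot: [-3.139, 0.001, 1.269]
contact_force: [-4.8, -2.5, -7.0]
opening: 0.143
```

```bash
python3 st.py
```

```text
18.25 [556.946 -47.471  10.024] [-3.139  0.001  1.269] [-4.801 -2.507 -6.999] [-0.179  0.61   0.416] 12.183594730440909
heading -107.30708970329167 jaw [ 537.073 -111.246] toolx -0.3669907816619203 tooly 2.027823547593946
```

Request:
{"op": "servo_tool", "data": {"rows": [[40,[0,0,0],[0,0,0]],[40,[0,0,0],[0,0,0]],[40,[0,0,-30],[0,0,0]],[40,[0,0,-50],[0,0,0]],[40,[30,0,-50],[0,0,0]],[40,[30,0,-20],[0,0,0]],[40,[0,0,0],[0,0,0]]]}}

```text
clock: 19.12
eef_pos: [579.0, 11.5, 162.8]
tcp_rot: [3.136, -0.002, 1.269]
contact_force: [0.1, -0.2, -0.9]
opening: 0.464
```

```bash
python3 st.py; python3 - <<'E'
from ln import *
np.set_printoptions(precision=2,suppress=True)
K,T=cam("wrist"); im=grab_frame("wrist"); np.savez("w8.npz",K=K,T=T,im=im); a=(im,K,T)
for c in ([538,-112],[538.5,-111.5]):
    for ang in (145,149): print(blob(*a,33,np.array(c),30,.1,(12.5,20),ang,12,70))
B=ortho(*a,19,538.5,-80,100,.5); A=ortho(*a,33,538.5,-112,30,.15)
cv2.imwrite("pics/o8.png",np.hstack([A,B]))
E
```

```text
19.125 [579.035  11.518 162.848] [ 3.136 -0.002  1.269] [ 0.07  -0.17  -0.877] [-0.026 -0.018  0.024] 39.591075816098254
heading -107.26492930240276 jaw [559.209 -52.272] toolx -63.25522952186948 tooly -1.6083985295824643
(array([ 523.83, -103.46]), np.float64(148.90908741721535), np.float64(150.7978773877916), array([1.99, 6.33]), np.float64(44250.0))
(array([ 523.83, -103.46]), np.float64(148.90908741721535), np.float64(150.7978773877916), array([1.99, 6.33]), np.float64(44250.0))
(array([ 523.88, -103.48]), np.float64(151.26392731320547), np.float64(150.8355115475942), array([1.99, 6.2 ]), np.float64(43507.0))
(array([ 523.88, -103.48]), np.float64(151.26392731320547), np.float64(150.8355115475942), array([1.99, 6.2 ]), np.float64(43507.0))
```

View pics/o8.png

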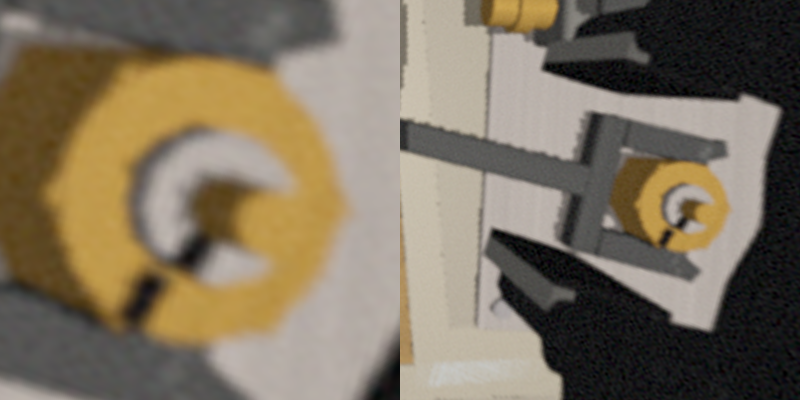

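The estimates disagree: 149–151° from the line and about 144° from the spanner's heading. I'll put the camera straight above the nut, so there's no parallax, and get line and pointer in one picture.

Request:
{"op": "servo_tool", "data": {"rows": [[40,[-44,0,0],[0,0,0]],[40,[-44,0,0],[0,0,0]],[40,[-44,0,0],[0,0,0]],[40,[0,0,0],[0,0,0]]]}}

```text
clock: 19.68
eef_pos: [535.2, -118.9, 158.8]
tcp_rot: [-3.14, 0.001, 1.264]
contact_force: [-0.0, -0.3, 0.1]
opening: 0.467
```

```bash
python3 - <<'E'
from ln import *
np.set_printoptions(precision=2,suppress=True)
K,T=cam("wrist"); im=grab_frame("wrist"); np.savez("w9.npz",K=K,T=T,im=im); a=(im,K,T); print(-T[:3,:3].T@T[:3,3])
print("plate",blob(*a,5,np.array([538.5,-112]),90,.25,(45,75),145,15))
for c in ([538,-112],[538.5,-111.5]):
    c=np.array(c)
    print("nut",blob(*a,33,c,30,.1,(12.5,21),147,14,80)); print("stem",blob(*a,48,c,30,.1,(4,11),145,25,80))
B=ortho(*a,5,538.5,-100,60,.3); A=ortho(*a,33,538.5,-112,30,.15)
cv2.imwrite("pics/o9.png",np.hstack([A,B]))
E
```

```text
[556.4  -52.57 301.49]
plate (array([488.82, -77.84]), np.float64(145.48339672765405), np.float64(145.5595162610515), array([ 3.33, 20.38]), np.float64(40963.0))
nut (array([ 523.74, -102.66]), np.float64(146.75787630161884), np.float64(151.00394513210446), array([2.96, 8.  ]), np.float64(132691.0))
stem (array([ 532.55, -105.3 ]), np.float64(129.13541273208068), np.float64(134.94320949489358), array([2.6 , 4.67]), np.float64(66672.0))
nut (array([ 523.82, -102.69]), np.float64(149.03168421453867), np.float64(150.60974892722416), array([2.95, 7.9 ]), np.float64(130815.0))
stem (array([ 532.75, -105.28]), np.float64(132.74785646976878), np.float64(141.44272648385353), array([2.86, 4.79]), np.float64(75412.0))
```

View pics/o9.png

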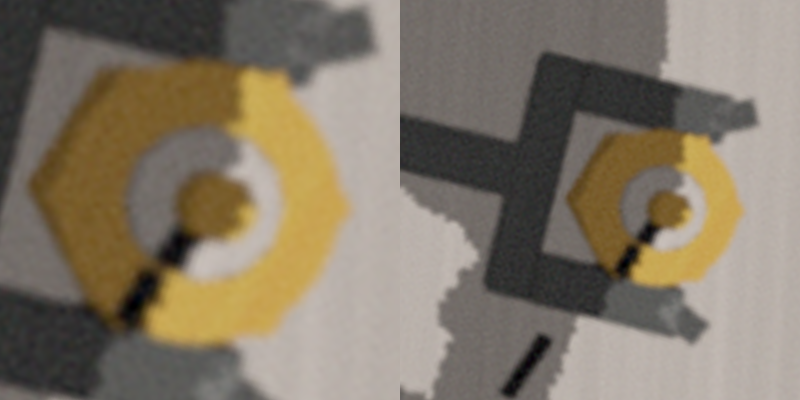

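```bash
cat > fit.py <<'E'
from ln import *
from scipy.optimize import differential_evolution as DE
def fit(f,a0,w=14):
    d=np.load(f); A=ortho(d["im"],d["K"],d["T"],33,538.5,-112,32,.1).astype(np.float32)
    A=cv2.GaussianBlur(A,(0,0),3); L=np.log(A.max(2)+8); H=np.log((A[...,2]+8)/(A[...,0]+8))  # brightness, yellowness (shade-free)
    s=lambda M,x,y: cv2.remap(M,((-112-y+32)/.1).astype(np.float32),((538.5-x+32)/.1).astype(np.float32),1)
    r,o=np.meshgrid(np.linspace(13,21,17),np.linspace(-.9,.9,7)); tt=np.linspace(-9.5,9.5,39)[None]
    def S(p,part=0):
        cx,cy,t=p; a=np.radians(t); c,q=np.cos(a),np.sin(a)
        at=lambda off:s(L,cx+r*c-(o+off)*q,cy+r*q+(o+off)*c).mean()
        line=at(0)-.5*at(3.2)-.5*at(-3.2)
        e=[]
        for k in range(6):
            n=a+np.pi/6+k*np.pi/3
            g=lambda R:s(L,cx+R*np.cos(n)-tt*np.sin(n),cy+R*np.sin(n)+tt*np.cos(n))
            h=lambda R:s(H,cx+R*np.cos(n)-tt*np.sin(n),cy+R*np.sin(n)+tt*np.cos(n))
            e.append(np.abs(g(19)-g(21)).mean()+np.abs(h(19)-h(21)).mean())
        return (line if part!=2 else 0)-(np.mean(e) if part!=1 else 0)
    for part in (0,2):
        R=DE(S,[(536.5,540.5),(-114,-110),(a0-w,a0+w)],args=(part,),seed=1,tol=1e-6); print(f,part,np.round(R.x,2),round(R.fun,3))
E
python3 - <<'E'
from fit import *
fit("w0.npz",-136); fit("w7.npz",151); fit("w8.npz",148); fit("w9.npz",148)
E
```

```text
w0.npz 0 [ 538.07 -112.06 -136.57] -1.703
w0.npz 2 [ 538.33 -111.84 -138.1 ] -0.509
w7.npz 0 [ 538.74 -111.19  157.18] -1.605
w7.npz 2 [ 539.55 -111.12  150.54] -0.507
w8.npz 0 [ 538.79 -111.34  152.15] -1.569
w8.npz 2 [ 539.71 -111.17  144.98] -0.513
w9.npz 0 [ 538.35 -111.49  149.03] -1.982
w9.npz 2 [ 537.99 -111.25  147.13] -0.527
```

Best estimate: line 149°, pointer 145.5°. I'm regripping for the last 3.5° or so.

Request:
{"op": "servo_tool", "data": {"rows": [[40,[36,0,0],[0,0,0]],[40,[36,0,0],[0,0,0]],[40,[0,0,50],[0,0,0]],[40,[0,0,50],[0,0,0]],[40,[0,0,50],[0,0,0]],[10,[0,0,0],[0,0,0]],[10,[0,0,0],[0,0,0]],[10,[0,0,0],[0,0,0]]]}}

```text
clock: 20.72
eef_pos: [557.0, -46.5, 9.1]
tcp_rot: [-3.139, 0.0, 1.268]
contact_force: [-3.2, 4.9, -7.6]
opening: 0.147
```

```bash
python3 st.py
```

```text
20.725 [557.045 -46.471   9.11 ] [-3.139  0.     1.268] [-3.191  4.906 -7.625] [1.061 0.307 0.379] 12.571898085571952
heading -107.3403939663836 jaw [ 537.135 -110.235] toolx -1.35007800753361 tooly 2.2703002001646113
```

Request:
{"op": "servo_tool", "data": {"rows": [[10,[0,0,0],[0,0,0]],[10,[-0.1,4.2,0],[0,0,3.6]],[10,[0,0,0],[0,0,0]],[10,[0,0,0],[0,0,0]]]}}

```text
clock: 21.22
eef_pos: [561.2, -48.0, 9.3]
tcp_rot: [-3.139, 0.0, 1.205]
contact_force: [-3.2, 4.6, -9.0]
opening: 0.144
```

```bash
python3 st.py
```

```text
21.225 [561.196 -47.971   9.336] [-3.139  0.     1.205] [-3.205  4.643 -9.028] [1.075 0.223 0.327] 12.309886167034977
heading -110.9705192613427 jaw [ 537.289 -110.346] toolx -1.1546404938983335 tooly 2.16752508226805
```

Request:
{"op": "servo_tool", "data": {"rows": [[40,[0,0,0],[0,0,0]],[40,[0,0,0],[0,0,0]],[40,[0,0,-50],[0,0,0]],[40,[0,0,-50],[0,0,0]],[40,[0,0,-50],[0,0,0]],[40,[-36,0,0],[0,0,0]],[40,[-36,0,0],[0,0,0]],[40,[0,0,0],[0,0,0]]]}}

```text
clock: 22.22
eef_pos: [536.8, -117.8, 160.8]
tcp_rot: [3.139, 0.0, 1.202]
contact_force: [0.6, -0.0, 0.1]
opening: 0.47
```

```bash
python3 - <<'E'
from fit import *
K,T=cam("wrist"); im=grab_frame("wrist"); np.savez("w10.npz",K=K,T=T,im=im); a=(im,K,T)
print("plate",blob(*a,5,np.array([538.5,-112]),90,.25,(45,75),145,15)[:3])
fit("w10.npz",146)
E
```

```text
plate (array([488.88215973, -77.92713104]), np.float64(145.52237989642154), np.float64(145.41981408136778))
w10.npz 0 [ 538.2  -111.35  145.7 ] -1.942
w10.npz 2 [ 537.67 -111.15  144.26] -0.521
```

The fit now gives line 145.7° against pointer 145.5°. Before removing the spanner I'll measure how it lies, so the regrip doesn't disturb the nut.

```bash
python3 - <<'E'
from fit import *
np.set_printoptions(precision=2,suppress=True)
d=np.load("w10.npz"); A=ortho(d["im"],d["K"],d["T"],19,538.5,-60,110,.25).astype(np.float32)
A=cv2.GaussianBlur(A,(0,0),2); L=np.log(A.max(2)+8)
s=lambda x,y: cv2.remap(L,((-60-y+110)/.25).astype(np.float32),((538.5-x+110)/.25).astype(np.float32),1)
segs=[(( -42,8),(-100,8)),((-42,-8),(-100,-8)),((-38,10),(-38,33)),((-38,-10),(-38,-33)),((-24,-19),(-24,19)),((-22,21.5),(15,21.5)),((-22,-21.5),(15,-21.5)),((-36,35),(5,35)),((-36,-35),(5,-35))]
def S(p):
    c,q=np.cos(p[2]),np.sin(p[2]); t=0
    for a,b in segs:
        a,b=np.array(a,float),np.array(b,float); u=(b-a)/np.linalg.norm(b-a); n=np.array([-u[1],u[0]])
        P=a+np.linspace(0,1,60)[:,None]*(b-a); v=[]
        for o in (-1.2,1.2):
            Q=P+o*n; v.append(s((p[0]+c*Q[:,0]-q*Q[:,1])[None],(p[1]+q*Q[:,0]+c*Q[:,1])[None]))
        t-=np.clip(np.abs(v[0]-v[1]),0,.5).mean()
    return t
for k in (1,2):
    R=DE(S,[(533,544),(-118,-105),(np.radians(-116),np.radians(-98))],seed=k,tol=1e-6); print(R.x[:2],np.degrees(R.x[2]),R.fun)
x=R.x; dd=np.array([np.cos(x[2]),np.sin(x[2])]); print("grip pt 66.8:",x[:2]-66.8*dd)
E
python3 st.py
```

```text
[ 539.25 -109.25] -107.95980409085654 -4.348113536834717
[ 539.04 -109.85] -107.99052035858215 -4.347980499267578
grip pt 66.8: [559.67 -46.32]
22.275 [ 537.163 -116.836  160.563] [ 3.14  -0.     1.202] [ 0.578 -0.094  0.149] [0.059 0.004 0.039] 40.02635038820513
heading -111.10427847288922 jaw [ 513.11  -179.155] toolx 71.75044100681248 tooly -0.04843476665953434
```

Request:
{"op": "servo_tool", "data": {"rows": [[40,[37,-2.5,0],[0,0,0]],[40,[37,-2.5,0],[0,0,-3]],[40,[0,0,50],[0,0,0]],[40,[0,0,50],[0,0,0]],[40,[0,0,50],[0,0,0]],[10,[0,0,0],[0,0,0]],[10,[0,0,0],[0,0,0]],[10,[0,0,0],[0,0,0]]], "force": 80}}

```text
clock: 23.28
eef_pos: [559.2, -44.5, 10.4]
tcp_rot: [3.141, -0.001, 1.257]
contact_force: [2.5, 3.3, -8.4]
opening: 0.161
```

```bash
python3 st.py
```

```text
23.275 [559.19  -44.474  10.44 ] [ 3.141 -0.001  1.257] [ 2.516  3.293 -8.415] [ 0.892 -0.458  0.246] 13.746454070465182
heading -107.97126866269966 jaw [ 538.579 -108.015] toolx -3.882060989805616 tooly 1.5964122276471628
```

Request:
{"op": "servo_tool", "data": {"rows": [[10,[-0.2,-4.6,-1.5],[0,0,-4]],[10,[-0.2,-4.6,0],[0,0,-4]],[10,[0,0,0],[0,0,0]]]}}

```text
clock: 23.65
eef_pos: [549.5, -42.8, 12.0]
tcp_rot: [3.141, -0.0, 1.396]
contact_force: [0.9, 0.0, -3.7]
opening: 0.161
```

```bash
python3 st.py
```

```text
23.65 [549.503 -42.83   11.985] [ 3.141 -0.     1.396] [ 0.858  0.023 -3.691] [ 0.134  0.008 -0.014] 13.717067940915973
heading -100.0157218973581 jaw [ 537.885 -108.612] toolx -3.3566477306381426 tooly 1.6236315783332553
```

It's free now. I'll centre it and slide it off along the handle.

Request:
{"op": "servo_tool", "data": {"rows": [[10,[-0.2,-4.8,0],[0,0,-5]],[10,[0,0,0],[0,0,0]],[10,[10,0,0],[0,0,0]],[10,[0,0,0],[0,0,0]]]}}

```text
clock: 24.15
eef_pos: [546.2, -31.6, 11.4]
tcp_rot: [3.141, -0.0, 1.483]
contact_force: [0.3, -0.7, -4.3]
opening: 0.155
```

```bash
python3 st.py
```

```text
24.15 [546.151 -31.564  11.402] [ 3.141 -0.     1.483] [ 0.35  -0.689 -4.266] [ 0.091 -0.043 -0.001] 13.243377192870234
heading -95.01917534218262 jaw [540.307 -98.108] toolx -14.160968506566618 tooly -0.16892185418635666
```

Request:
{"op": "servo_tool", "data": {"rows": [[10,[14,0,0],[0,0,0]],[10,[16,0,0],[0,0,0]],[10,[16,0,0],[0,0,0]],[10,[10,0,0],[0,0,0]],[10,[0,0,-20],[0,0,0]],[10,[30,0,-30],[0,0,0]],[10,[40,0,0],[0,0,0]],[10,[0,0,0],[0,0,0]]]}}

```text
clock: 25.15
eef_pos: [557.3, 95.8, 61.8]
tcp_rot: [3.14, -0.001, 1.487]
contact_force: [0.4, 0.4, -4.9]
opening: 0.158
```

```bash
python3 st.py; python3 - <<'E'
from h import *
g=grab_frame("top")
for t in ["nut","paper_cup","small_wrench_mid"]:
    b=boxes_of("top",t); print(t,[(round(x["conf"],2),np.round(toworld("top",x["centre"]))) for x in b[:2]])
E
```

```text
25.15 [557.265  95.837  61.843] [ 3.14  -0.001  1.487] [ 0.387  0.399 -4.865] [ 0.059  0.031 -0.021] 13.498467158842335
heading -94.82766519882942 jaw [551.643  29.274] toolx -142.04435840638786 tooly -0.791962672447171
nut [(0.68, array([ 541., -110.,   34.])), (0.5, array([ 563., -116.,    3.]))]
paper_cup []
small_wrench_mid [(0.49, array([427., 295.,   5.])), (0.37, array([ 539., -116.,   34.]))]
```

Request:
{"op": "servo_tool", "data": {"rows": [[10,[33,0,0],[0,0,0]],[10,[32,0,0],[0,0,0]],[10,[0,0,30],[0,0,0]],[10,[0,0,22],[0,0,0]],[10,[0,0,4],[0,0,0]],[10,[0,0,0],[0,0,0]],[40,[0,0,0],[0,0,0]],[40,[0,0,0],[0,0,0]]]}}

```text
clock: 26.35
eef_pos: [563.4, 158.1, 6.4]
tcp_rot: [3.139, -0.001, 1.484]
contact_force: [0.0, 0.2, 0.2]
opening: 0.463
```

```bash
python3 st.py
```

```text
26.35 [563.406 158.139   6.418] [ 3.139 -0.001  1.484] [0.019 0.168 0.215] [ 0.025 -0.002 -0.007] 39.52733546913855
heading -94.99023336020885 jaw [557.596  91.592] toolx -204.64624510455354 tooly -0.897686484190743
```

Request:
{"op": "servo_tool", "data": {"rows": [[40,[0,0,-30],[0,0,0]],[40,[0,0,-60],[0,0,0]],[40,[-40,0,-60],[0,0,0]],[40,[-60,0,0],[0,0,0]],[40,[-60,0,0],[0,0,0]],[40,[-60,0,0],[0,0,0]],[40,[-50,0,0],[0,0,0]],[40,[0,0,0],[0,0,0]]]}}

```text
clock: 27.35
eef_pos: [539.4, -108.8, 148.2]
tcp_rot: [3.14, 0.001, 1.48]
contact_force: [-0.2, 1.1, 0.1]
opening: 0.47
```

```bash
python3 st.py; python3 - <<'E'
from fit import *
K,T=cam("wrist"); im=grab_frame("wrist"); np.savez("w11.npz",K=K,T=T,im=im); a=(im,K,T); print(-T[:3,:3].T@T[:3,3])
print("plate",blob(*a,5,np.array([538.5,-112]),90,.25,(45,75),145,15)[:3])
for c in ([538.2,-112],[538.5,-111.5]): print("nut",blob(*a,33,np.array(c),30,.1,(12.5,22),145,14,70)[1:4])
fit("w11.npz",146)
A=ortho(*a,33,538.5,-112,30,.15)
g=grab_frame("top"); C=cv2.resize(g[110:250,80:220],(400,400),interpolation=cv2.INTER_CUBIC)
cv2.imwrite("pics/o11.png",np.hstack([A,C]))
E
```

```text
27.35 [ 539.43  -108.798  148.155] [3.14  0.001 1.48 ] [-0.185  1.119  0.077] [ 0.068 -0.047  0.039] 40.169886021252665
heading -95.20438469402262 jaw [ 533.371 -175.323] toolx 63.363911988928805 tooly -0.2191763488585616
[545.5050692  -39.37054116 290.86602891]
plate (array([488.1690081 , -77.15029015]), np.float64(145.30086273101966), np.float64(147.05591037697545))
nut (np.float64(145.15100405900935), np.float64(142.26675974663078), array([2.42629876, 6.81936205]))
nut (np.float64(147.110487464482), np.float64(142.2667597466308), array([2.42629876, 6.81936205]))
w11.npz 0 [ 538.29 -111.96  145.7 ] -1.44
w11.npz 2 [ 538.14 -111.6   144.46] -0.476
```

View pics/o11.png

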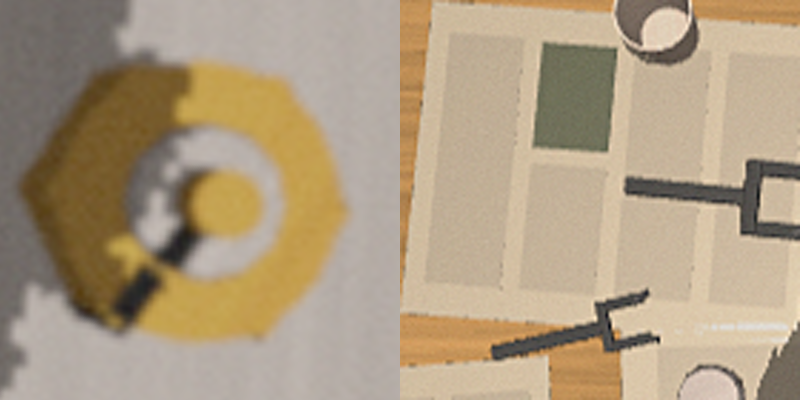

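The last view shows the line ending at the pointer's bearing, the spanner lying flat on the table by itself, and the small spanner and cup where they were. I'm handing in.

```bash
python3 -c "
from rig import *
print(sign_off())"
```

```text
the job is handed in; nothing more can be done
None
```

The nut is tightened and its black line points along the pointer, as closely as the camera can tell. I handed the job in at about 27.5 s of the 58 s allowed.

- **Finger-tight:** I turned the nut clockwise about 49° with the fingers. Torque then jumped by about 0.73 N m and the line pointed at 176°, which is the finger-tight direction.
- **Spanner:** I fitted the larger steel spanner and tightened in three pulls, checking between them. I then turned it back within its play and slid it off with almost no force. It lies flat on the table, left of the station.
- **Last check, spanner off:** combined fit put the nut's line at 145.7°, and the plate pointer read 145.3°. The rougher measures disagreed by a few degrees: the hex outline gave 144.5°, and the line alone gave 142–147°. The pointer's own slope gave 147°.
- **Partway through:** the line estimates differed by about 5°, so I took a clearer view from nearly overhead before the final 3.6° pull.
- **Other things:** the small spanner and the cup show in the last picture as they were. I didn't re-check the pots, dibber, tin, spoon and green spanner at the end, but the arm worked near none of them.

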